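# Set the air-line elbow to its hose saddle

### The job

The brass elbow on the bench air drop has only been started on its threaded stub. Screw it on further, clockwise seen from above, until its outlet points at the forked hose saddle standing beside it; do not run well past the saddle, then let go. Leave the tee on the other air drop as it is.

Things in the scene. Friction and masses are not known exactly. Their poses are not given: they have to be found in the camera images.
- elbow_center (a point): Centre of the brass elbow's block (28 x 28 mm across flats, 36 mm high), on the vertical stub axis, 105 mm above the bench; grip the two flats parallel to the outlet barrel, from above. x along the outlet, z up. It turns stiffly (0.12 N m) about the stub, stays where left, sinks 1.8 mm per full turn. It starts 25 to 90 degrees anticlockwise of the saddle and cannot be unscrewed far.
- elbow_outlet (a point): Centre of the mouth of the elbow's only outlet, a level barrel (23 mm diameter, 28 mm bead at its end), 60 mm from the stub axis and 105 mm above the bench; x axis outward along the outlet, z up. The stub stands on a grey pipe with a round steel flange 90 mm across.
- saddle_notch (a point): Middle of the notch of the fixed steel hose saddle, 130 mm from the elbow's stub axis, 105 mm above the bench: a thin post on a 44 x 50 mm foot, bearing a fork of two prongs 28 mm apart, tops 119 mm above the bench. x axis points level, straight away from the elbow's stub axis; z up. The outlet is to point at this notch.
- tee_outlet (a point): Bystander: one of the two opposite outlet mouths of the brass tee on the other, otherwise equal, air drop, 60 mm from its stub axis and 105 mm above the bench. The tee turns too, and is to be left alone.
There are look-alikes about, which are no part of the job. Leave any green or pink look-alike of the part that bears elbow_center alone.

How it is judged:
By the outcome, as a careful person would: the job done as asked, in the order asked, and still so for the second after the job is handed in, with the robot touching nothing.
It also fails if it takes over 32 s, if anything falls off the work surface, if the arm or the gripper's body presses on something with over 40 N, if the wrist force passes 120 N, or if a joint passes its speed limit or range.

### The arm

A 6-joint arm with a two-finger parallel gripper is mounted at the origin on the work surface. World frame = base frame: x ahead of the robot, y to its left, z up, the work surface at z = 0. Lengths are in mm, angles in rad, forces in N, time in s.
With the tool pointing down it reaches from about 425 to 950 mm from the base axis. Payload 3.5 kg.
Tool frame: the origin (TCP) lies between the finger pads; the fingertips stand env.tip_reach ahead of it and the grasp point (between the pads) lies 5 mm behind it (env.tip_reach is the distance from the TCP to the fingertips, in mm); z points along the fingers, x is the direction in which the jaws open and shut, and the axes are right-handed (so a half turn about z gives the same grasp; the last joint's range is limited). The gripper opens to 85 mm and grips with 20 to 120 N. Pads are 22 mm wide; open, the fingers measure 114 mm over their backs; the gripper's body (76 mm by 85 mm) begins 54 mm behind the grasp point. The pads swing forward as they close: fully open they stand 13 mm farther back than shut.
Start: joints at [-1.276, 0.286, 1.577, -0, 1.279, -0.15], TCP at [290.458, -609.295, 245.325] pointing down, gripper open.
Joint ranges: [-2.77, 2.77], [-0.9, 2.22], [0.21, 2.48], [-1.53, 4.67], [0.24, 2.81], [-2.84, 2.84]. Speed limits (rad/s): [2.79, 2.79, 3.14, 3.14, 3.14, 3.14].

### API

Orientations are given as [roll, pitch, yaw] about the fixed x, y, z axes, in that order (R = Rz(yaw) Ry(pitch) Rx(roll)).
In Python, from workcell import env gives the robot as it stands.
- The arm moves only by the tool servo_tool, never from a script. Its argument "commands" is a list of rows, each a list of 5 numbers: the opening, from 0 (shut) to 1 (fully open), then the shift along the tool's x, y, z in mm, then the turn about the tool's z in degrees. In form: [[hand, x, y, z, spin], ...]. A call has 1 to 20 rows; each row shifts and turns the pose as measured when the row begins, along the tool's axes as they then stand; what a row does not reach is not made up. A row lasts 1/8 s, in which the tool goes at most 62.5 mm and 10.7 degrees, less where a joint would pass 70% of its speed; a pose out of reach is approached as far as the arm can. A call is refused whole if a number of a shift passes 62.5 or a number of a turn 10.7, either way. A call with a gripper value outside its range is refused whole. The fingers move at their own pace and stop on an object; "newtons" is the grip in N (left out, the last holds). Time passes only in rows, so rows that do not move let the fingers close. It gives the time, the measured TCP pose, the force and the opening at its end, in the units of the state.
- env.read_state(): the state, without advancing time (a new reading comes with each control period).
- env.get_image(name): name is "scene" or "top"; returns a dict with "color" (400x640x3 uint8, red, green, blue), "fx", "fy", "cx", "cy" (pixels), "position" and "orientation" of the camera in the world. Camera axes: x right, y up, looking along -z (the intrinsics and any distortion apply to the point x, -y, -z); pixel columns grow to the right and rows downward; lengths in mm; the calibration is good to about 2 mm. A picture is of the moment at which its call begins. There is no depth.
- env.close_job(): hands the job in, once; it reports no verdict.
Trained networks look in a picture, given as the dict that the camera call returned (one of the last four; its "shot" number tells which), for a name from the list of things; names that differ only in an ending like _2 or _b are one class to them, and where a whole thing is asked for, a point or a joint stands for the part that bears it (a point fixed in the world has none). Each returns a list of dicts, best first, with "confidence" (0 to 1); they miss things now and then, are a little off and sometimes report something else, mostly with a low value. They report only what shows in the picture. A call takes as long as a camera call. They do not tell look-alikes from the thing itself.
- env.silhouettes(picture, name): "region" (400x640 bool, what is visible of it) and "extent" ([left, top, width, height] in pixels, round what is visible of it).
The state is a dict: "clock": time; "qpos": joint angles; "qd": joint speeds; "tau": joint torques, N m; "tool_pos": TCP position; "orientation": TCP orientation; "ft_force": force on the tool from outside, world axes, zero at the start; "torque": the same for the moment, N m; "opening": finger opening in mm.
Only numpy, scipy, OpenCV 4.12 (cv2) and the standard library are available. Lean on these libraries where they do the work, as an engineer would, in place of code of your own. Each camera call takes 0.05 s, during which the arm holds its last target. There are 200 camera calls.

## Working session

There is one attempt and no reset: what is moved stays moved. The work goes in short steps, Python scripts to look and compute and a tool call to move; the robot and the scene stay as the last step left them, time stands still between calls to the robot, and variables do not carry over. Pictures are saved under pics/ and viewed, on a budget of 10 in all, crops included, one or two more only if the job needs it, and the job is handed in when it is done.

Besides the shell and the picture viewer there is one more tool, called after "Emit:" by a JSON object that holds its "api" and its "payload", one argument or row to a line. servo_tool: Moves the arm, as the interface text tells. Its arguments: {"type":"object","properties":{"commands":{"type":"array","items":{"type":"array","items":{"type":"number"}}},"newtons":{"type":"number"}},"required":["commands"]}

```bash
ls; mkdir -p pics; cat > h.py <<'E'
import numpy as np, cv2
from scipy.spatial.transform import Rotation as R
from workcell import env
def cam(p):
    o=np.array(p["orientation"],float)
    M=o if o.shape==(3,3) else R.from_euler('xyz',o).as_matrix()
    return M,np.array(p["position"],float)
def pix(p,P):
    M,c=cam(p);q=(np.atleast_2d(P)-c)@M
    return np.c_[p["cx"]+p["fx"]*q[:,0]/-q[:,2],p["cy"]+p["fy"]*-q[:,1]/-q[:,2]]
def at(p,u,v,z):
    M,c=cam(p);d=M@np.array([(u-p["cx"])/p["fx"],-(v-p["cy"])/p["fy"],-1])
    return c+d*(z-c[2])/d[2]
def save(p,n,box=None,k=1):
    im=p["color"][...,::-1]
    if box: im=im[box[1]:box[3],box[0]:box[2]]
    cv2.imwrite(f"pics/{n}.png",cv2.resize(im,None,fx=k,fy=k,interpolation=cv2.INTER_CUBIC))
E
python3 - <<'E'
from h import *
print(env.tip_reach, env.read_state())
for n in("scene","top"):
    p=env.get_image(n); save(p,n+"0")
    print(n,{k:v for k,v in p.items() if k!="color"})
    for t in("elbow_center","saddle_notch","tee_outlet","elbow_outlet"):
        try:
            for d in env.silhouettes(p,t):
                ys,xs=np.nonzero(d["region"]);u,v=xs.mean(),ys.mean()
                print(t,round(d["confidence"],2),d["extent"],(round(u),round(v)),at(p,u,v,105).round())
        except Exception as e: print(t,e)
E
```

```text
pics
14.0 {'clock': 0.0, 'qpos': array([-1.27601417e+00,  2.87171716e-01,  1.57816146e+00,  1.83778161e-05,
        1.27857174e+00, -1.49974753e-01]), 'qd': array([ 0.00085305,  0.00015807, -0.00037314,  0.00239706, -0.00038758,
        0.00042399]), 'tau': array([ 2.49933428e-04, -4.05973649e+01, -2.92628431e+01, -7.75051149e-05,
        5.71089622e-03,  1.00577688e-05]), 'tool_pos': array([ 290.27738777, -608.71995014,  243.95150393]), 'orientation': array([-3.14122978e+00,  2.28367853e-03, -1.12604432e+00]), 'ft_force': array([-0.52430473,  0.52703466,  0.62868031]), 'torque': array([-0.00895177, -0.05525519,  0.01046507]), 'opening': 85.5864937950809}
scene {'fx': 380.8677663994226, 'fy': 380.8677663994226, 'cx': 323.81506800919584, 'cy': 196.04048707586009, 'position': array([ 968.65374198, -196.11782654,  523.84806256]), 'orientation': array([ 0.86966818, -0.01766913,  1.04865557]), 'shot': 1}
elbow_center 0.94 [320.7, 116.6, 35.8, 28.4] (335, 133) [375. 181. 105.]
elbow_center 0.9 [361.7, 154.3, 43.9, 32.1] (379, 166) [517. 192. 105.]
elbow_center 0.66 [417.7, 127.6, 38.8, 27.
[... 1107 characters left out ...]
.7, 19.4, 43.4] (260, 286) [372. 186. 105.]
elbow_center 0.7 [167.8, 134.4, 29.5, 38.5] (181, 154) [634. 347. 105.]
elbow_center 0.68 [334.1, 174.4, 13.1, 40.8] (340, 194) [546.  28. 105.]
saddle_notch 0.67 [236.6, 140.9, 34.9, 33.4] (257, 162) [615. 194. 105.]
tee_outlet 0.77 [418.6, 151.5, 54.6, 48.0] (446, 175) [ 579. -183.  105.]
elbow_outlet 0.97 [249.7, 262.2, 20.6, 44.2] (260, 286) [372. 185. 105.]
elbow_outlet 0.89 [327.2, 173.6, 22.0, 41.1] (340, 195) [544.  28. 105.]
elbow_outlet 0.82 [232.2, 202.0, 43.0, 23.4] (254, 213) [512. 198. 105.]
elbow_outlet 0.73 [154.3, 206.8, 34.6, 37.5] (173, 227) [487. 357. 105.]
elbow_outlet 0.67 [168.3, 131.8, 27.3, 40.9] (181, 154) [635. 347. 105.]
```

View pics/scene0.png

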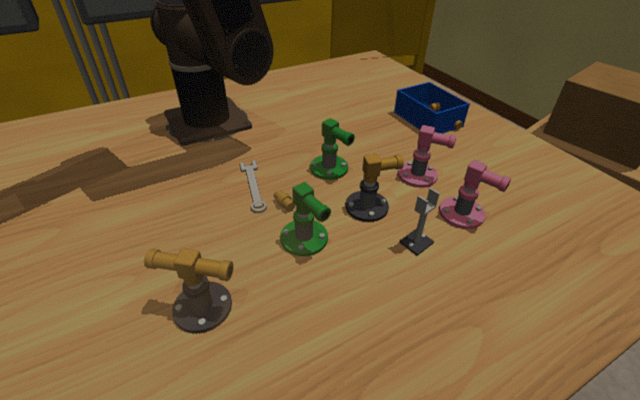

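View pics/top0.png

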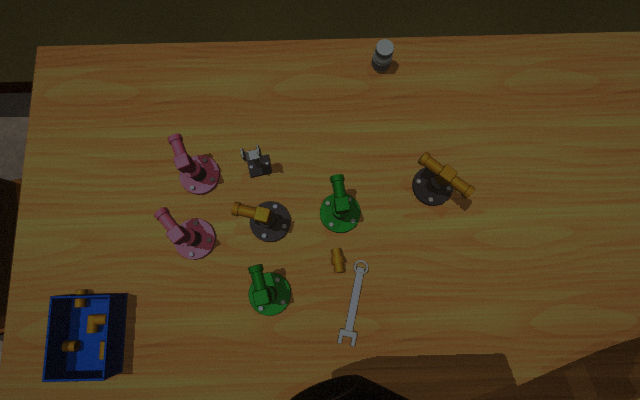

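The brass elbow is at scene (379,166) and top (252,212). Its look-alikes are green at scene (330,135) and (309,203), and pink at (430,140) and (484,177). The brass two-outlet tee at (189,266) stays as it is. The brass one with a single outlet on a grey flange, beside the saddle at top (257,160), is the target. I'll confirm that in a crop.

```bash
python3 - <<'E'
from h import *
p=env.get_image("top"); save(p,"top1",(220,135,300,250),5)
q=env.get_image("scene"); save(q,"sc1",(340,140,450,260),5)
a=cv2.imread("pics/top1.png");b=cv2.imread("pics/sc1.png")
h=575;a=a[:h,:400];b=cv2.resize(b,(400,436));c=np.zeros((h,800,3),np.uint8);c[:,:400]=a;c[:436,400:]=b
cv2.imwrite("pics/both.png",c)
E
```

```text
(no output)
```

View pics/both.png

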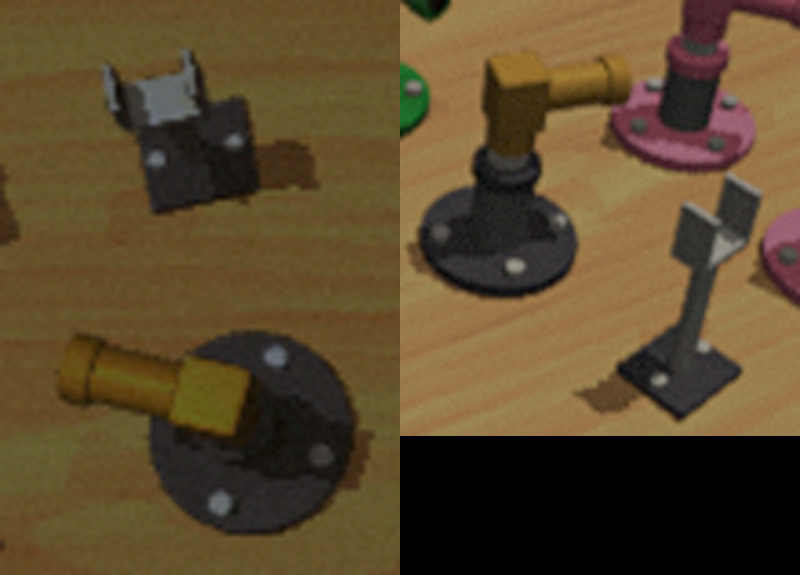

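The crop confirms it: a brass block with one outlet on a grey flange (block at top ≈(262,214)), and the steel fork at top ≈(250,152). Next I'll get its position from both views.

```bash
python3 - <<'E'
from h import *
p=env.get_image("top");q=env.get_image("scene")
T=lambda x,y,z:at(p,220+x/5,135+y/5,z)
S=lambda x,y,z:at(q,340+(x-400)/3.636,140+y/3.636,z)
print("flange T",T(252,432,6),"S",S(499,240,6))
print("blocktop T",T(212,396,123),"S",S(516,66,123))
print("foot T",T(199,156,8),"S",S(680,371,8))
print("prong tops T",T(108,66,119),T(185,50,119))
print("prong tops S",S(698,213,119),S(744,184,119))
print("mouth T",T(62,366,105),T(82,368,105),"S",S(626,80,105))
E
```

```text
flange T [506.4681289  179.15359234   6.        ] S [511.72325591 180.09928163   6.        ]
blocktop T [506.11264489 178.48758044 123.        ] S [508.96027343 179.61067991 123.        ]
foot T [632.13140797 203.02434931   8.        ] S [640.48317919 201.95280118   8.        ]
prong tops T [639.88534124 221.13070385 119.        ] [645.76542869 190.5747995  119.        ]
prong tops S [639.80386277 187.84155149 119.        ] [634.16625103 220.67597262 119.        ]
mouth T [521.95758004 240.45883752 105.        ] [520.98047794 232.56454008 105.        ] S [526.74648326 240.17431384 105.        ]
```

Emit:
{"api": "servo_tool", "payload": {
  "commands": [
    [1,0,0,0,-10],
    [1,0,0,0,-10],
    [1,0,0,0,-10],
    [1,0,0,0,-10],
    [1,0,0,0,-10],
    [1,0,-50,0,0],
    [1,0,-50,0,0],
    [1,0,-50,0,0],
    [1,0,-50,0,0],
    [1,0,-50,0,0],
    [1,0,-50,0,0],
    [1,0,-50,0,0],
    [1,0,-50,0,0],
    [1,0,-50,0,0],
    [1,0,-50,0,0],
    [1,0,-50,0,0],
    [1,0,-50,0,0],
    [1,0,-50,0,0],
    [1,0,-50,0,0],
    [1,0,-40,0,0]
  ],
  "newtons": 80
}}

```text
clock: 3.2
tool_pos: [460.4, 131.3, 248.0]
orientation: [3.139, -0.015, -0.231]
ft_force: [1.2, -0.1, -0.2]
opening: 85.5
```

Emit:
{"api": "servo_tool", "payload": {
  "commands": [
    [1,18,-29,25,1.8],
    [1,18,-29,25,0],
    [1,0,0,25,0],
    [1,0,0,0,0]
  ]
}}

```text
clock: 3.7
tool_pos: [513.0, 183.8, 173.6]
orientation: [3.141, -0.019, -0.257]
ft_force: [0.1, -0.2, 0.5]
opening: 85.4
```

```bash
python3 - <<'E'
from h import *
s=env.read_state();print(s["tool_pos"],np.degrees(s["orientation"]),s["qpos"])
q=env.get_image("scene"); save(q,"sc2",(300,70,460,250),4)
p=env.get_image("top"); save(p,"t2",(200,110,320,260),4)
a=cv2.imread("pics/sc2.png")[:600];b=cv2.imread("pics/t2.png")
cv2.imwrite("pics/b2.png",cv2.resize(np.hstack([a[:600],b[:600]]),None,fx=.7,fy=.7))
E
```

```text
[512.99161975 183.81723484 173.57302124] [179.96715271  -1.11055344 -14.71507008] [ 0.16152382  0.06421633  1.9684449  -0.0094644   1.09147101  0.4226473 ]
```

View pics/b2.png

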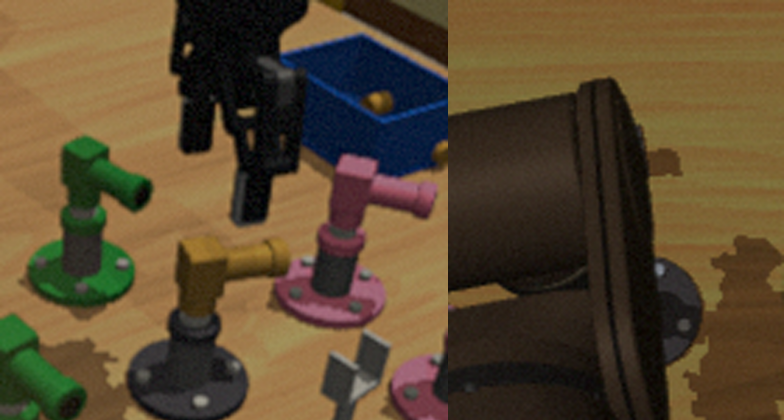

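Emit:
{"api": "servo_tool", "payload": {
  "commands": [
    [1,-4,6,20,0.3],
    [1,0,0,20,0],
    [1,0,0,20,0],
    [1,0,0,6,0],
    [1,0,0,0,0]
  ]
}}

```text
clock: 4.42
tool_pos: [516.6, 177.8, 119.5]
orientation: [-3.132, -0.041, -0.266]
ft_force: [-0.2, 1.2, 0.1]
opening: 85.4
```

Emit:
{"api": "servo_tool", "payload": {
  "commands": [
    [1,-9,1,0,0],
    [1,0,0,0,0],
    [1,0,0,0,0]
  ]
}}

```text
clock: 4.8
tool_pos: [508.5, 179.6, 122.2]
orientation: [-3.13, -0.046, -0.266]
ft_force: [-0.8, 0.2, 0.5]
opening: 85.5
```

```bash
python3 - <<'E'
from h import *
for i in range(4):
    s=env.read_state();print(s["tool_pos"],np.degrees(s["orientation"]),s["qpos"],s["qd"].round(3)); env.get_image("top")
E
```

```text
[508.50431823 179.62895059 122.15654833] [-179.35235301   -2.62805689  -15.23126264] [ 0.15510053  0.10523741  2.02998979 -0.01027692  0.95990626  0.42637618] [ 0.004 -0.011  0.005  0.002  0.005  0.001]
[508.46911879 179.6130187  122.06379826] [-179.35791653   -2.61688527  -15.23214181] [ 0.15508512  0.10539467  2.03000829 -0.01028767  0.95994819  0.42638595] [-0.003  0.009 -0.     0.001  0.     0.001]
[508.46065878 179.56182167 121.87215284] [-179.3653635    -2.60154827  -15.23652614] [ 0.15499607  0.10576277  2.03000258 -0.0102989   0.95988316  0.42638592] [ 0.     0.007  0.002  0.001 -0.002  0.001]
[508.37430029 179.5160788  121.65874338] [-179.37473523   -2.57965783  -15.24185274] [ 0.15493363  0.10606417  2.03011352 -0.01029248  0.95988658  0.42642041] [ 0.     0.005 -0.    -0.    -0.002 -0.001]
```

Emit:
{"api": "servo_tool", "payload": {
  "commands": [
    [1,-2,0,6,0],
    [1,0,0,6,0],
    [1,0,0,6,0],
    [1,0,0,0,0],
    [1,0,0,0,0]
  ]
}}

```text
clock: 5.62
tool_pos: [506.7, 179.9, 101.2]
orientation: [-3.132, -0.043, -0.266]
ft_force: [-0.4, -0.4, 0.1]
opening: 85.8
```

Emit:
{"api": "servo_tool", "payload": {
  "commands": [
    [0.6,0,0,-2,0],
    [0.4,0,0,0,0],
    [0.3,0,0,0,0],
    [0.2,0,0,0,0],
    [0,0,0,0,0],
    [0,0,0,0,0]
  ],
  "newtons": 80
}}

```text
clock: 6.38
tool_pos: [506.9, 180.0, 104.3]
orientation: [-3.131, -0.041, -0.267]
ft_force: [3.0, -0.0, 0.8]
opening: 27.1
```

Emit:
{"api": "servo_tool", "payload": {
  "commands": [
    [0,0,0,0,6],
    [0,0,0,0,6],
    [0,0,0,0,6],
    [0,0,0,0,6]
  ]
}}

```text
clock: 6.88
tool_pos: [506.3, 180.3, 104.3]
orientation: [-3.116, -0.031, -0.698]
ft_force: [0.9, -0.6, 0.1]
opening: 27.2
```

Emit:
{"api": "servo_tool", "payload": {
  "commands": [
    [0,0,0,0,6],
    [0,0,0,0,6],
    [0,0,0,0,6],
    [0,0,0,0,6],
    [0,0,0,0,6],
    [0,0,0,0,5],
    [0,0,0,0,0],
    [0,0,0,0,0]
  ]
}}

```text
clock: 7.88
tool_pos: [505.7, 181.1, 104.0]
orientation: [-3.102, -0.013, -1.322]
ft_force: [0.1, 0.1, 0.9]
opening: 27.2
```

```bash
python3 - <<'E'
from h import *
s=env.read_state();print(s["tool_pos"],np.degrees(s["orientation"]),s["qpos"],s["torque"],s["ft_force"])
q=env.get_image("scene"); save(q,"sc3",(350,130,450,260),4)
p=env.get_image("top"); save(p,"t3",(220,130,300,260),4)
a=cv2.imread("pics/sc3.png");b=cv2.imread("pics/t3.png")
cv2.imwrite("pics/b3.png",np.hstack([a,b]))
E
```

```text
[505.70731171 181.12941266 104.02152858] [-177.73598602   -0.74390982  -75.75175165] [ 0.15916088  0.13067812  2.0404331  -0.01171361  0.92999562  1.48783459] [-0.04024046  0.39986004 -0.12734492] [0.12324905 0.10527277 0.93833231]
```

View pics/b3.png

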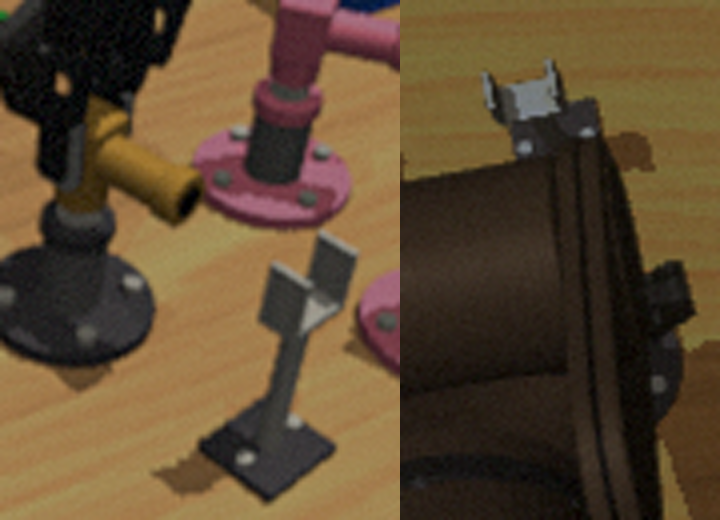

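```bash
python3 - <<'E'
from h import *
q=env.get_image("scene")
S=lambda x,y,z:at(q,350+x/4,130+y/4,z)[:2]
m=S(187,196,104.5);n=(S(289,279,119)+S(338,245,119))/2
f=S(265,450,4)
print(m,n,f)
for ax in([506.5,180],[509,179.6]):
    for v in(m,n,f): d=v-ax; print(np.degrees(np.arctan2(d[1],d[0])),np.hypot(*d))
E
```

```text
[563.78529551 197.95008597] [638.84532602 202.79983944] [638.16090682 203.02144107]
17.398144382481853 60.031747168603424
9.774704511460707 134.29489192536323
9.918130749314106 133.65844954460096
18.518039788366153 57.77676227796776
10.130305131859455 131.9016347082427
10.278066438589782 131.2672988729683
```

Emit:
{"api": "servo_tool", "payload": {
  "commands": [
    [0,0,0,0,3],
    [0,0,0,0,2.5],
    [0,0,0,0,0],
    [0,0,0,0,0]
  ]
}}

```text
clock: 8.52
tool_pos: [505.6, 181.2, 104.0]
orientation: [-3.101, -0.01, -1.416]
ft_force: [1.4, 0.8, 1.2]
opening: 27.1
```

```bash
python3 - <<'E'
from h import *
s=env.read_state();print(s["tool_pos"],np.degrees(s["orientation"]),s["torque"],s["ft_force"])
q=env.get_image("scene"); save(q,"sc4",(350,140,450,215),8)
E
```

```text
[505.63872638 181.21935783 103.97224017] [-177.68784568   -0.58438688  -81.12767104] [-0.2096644   0.502682   -0.11441954] [1.4194458  0.7885989  1.24484034]
```

View pics/sc4.png

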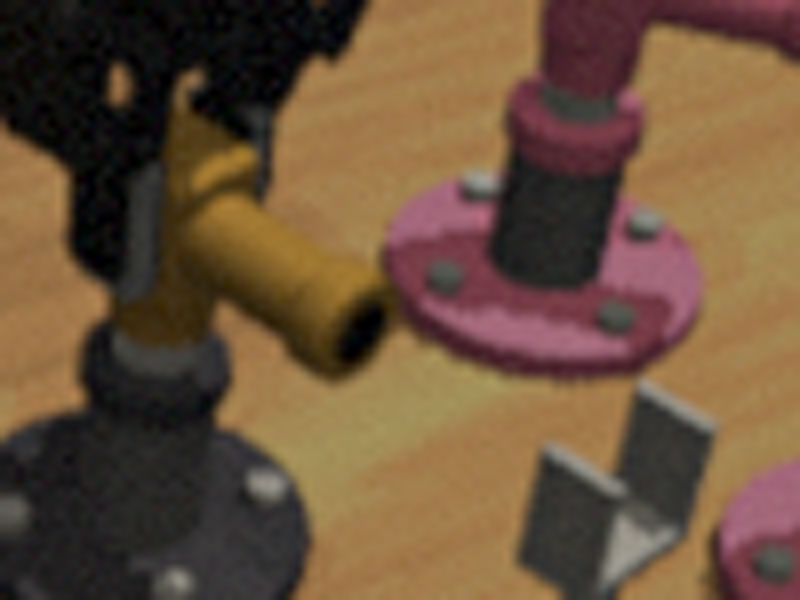

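The mouth is at scene (395,181), with its hole facing the fork at (428,200). I'll release, back off upward, and measure with the view clear.

Emit:
{"api": "servo_tool", "payload": {
  "commands": [
    [0.3,0,0,0,0],
    [0.6,0,0,0,0],
    [1,0,0,0,0],
    [1,0,0,0,0],
    [1,0,0,0,0],
    [1,0,0,-20,0],
    [1,0,0,-30,0],
    [1,0,0,-40,0],
    [1,0,0,-40,0],
    [1,0,0,0,0]
  ]
}}

```text
clock: 9.82
tool_pos: [499.8, 181.2, 236.8]
orientation: [-3.101, -0.011, -1.415]
ft_force: [0.7, 0.1, 0.4]
opening: 85.4
```

Emit:
{"api": "servo_tool", "payload": {
  "commands": [
    [1,40,0,0,0],
    [1,50,0,0,0],
    [1,50,0,0,0],
    [1,50,0,0,0],
    [1,50,0,0,0],
    [1,0,0,0,0]
  ]
}}

```text
clock: 10.58
tool_pos: [535.5, -61.7, 232.5]
orientation: [-3.108, -0.008, -1.412]
ft_force: [0.0, 1.1, -0.2]
opening: 85.9
```

```bash
python3 - <<'E'
from h import *
s=env.read_state();print(s["clock"],s["tool_pos"])
q=env.get_image("scene"); save(q,"sc5",(350,140,450,260),4.5)
p=env.get_image("top"); save(p,"t5",(230,135,305,255),4.5)
a=cv2.imread("pics/sc5.png");b=cv2.imread("pics/t5.png")
cv2.imwrite("pics/b5.png",np.hstack([a,b]));print(a.shape,b.shape)
E
```

```text
10.575 [535.50807055 -61.74775828 232.48717873]
(540, 450, 3) (540, 338, 3)
```

View pics/b5.png

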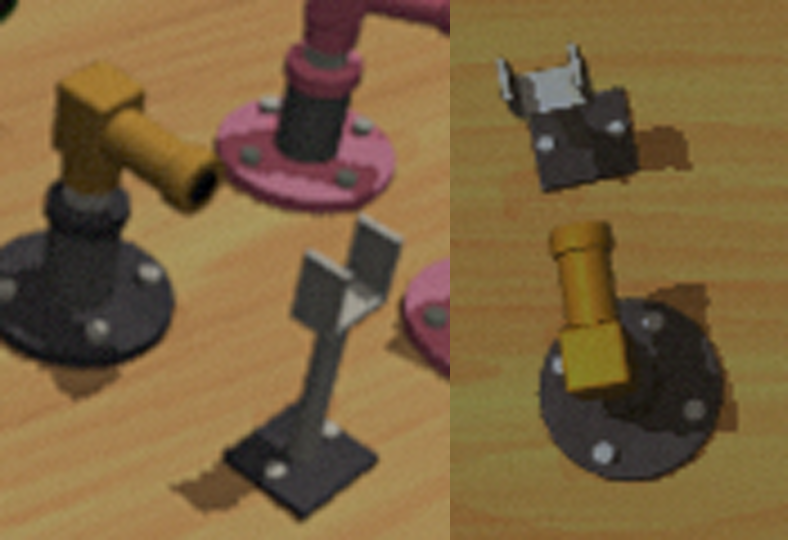

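```bash
python3 - <<'E'
from h import *
q=env.get_image("scene");p=env.get_image("top")
S=lambda x,y,z:at(q,350+x/4.5,140+y/4.5,z)[:2]
T=lambda x,y,z:at(p,230+(x-450)/4.5,135+y/4.5,z)[:2]
az=lambda d:(np.degrees(np.arctan2(d[1],d[0])).round(1),np.hypot(*d).round(1))
for nm,ax,m,n,f in(("S",S(100,88,122.7),S(201,184,104.7),(S(330,262,119)+S(382,228,119))/2,S(302,462,4)),
  ("T",T(595,357,122.7),T(580,226,104.7),(T(502,62,119)+T(574,46,119))/2,T(584,138,4))):
    print(nm,ax,m,n,f)
    for a in(ax,np.array([506.5,180])): print(" mouth",az(m-a),"notch",az(n-a),"foot",az(f-a))
# barrel direction along its own axis, top view
print("barrel T", az(T(581,236,104.7)-T(592,312,104.7)))
# predicted pixels for outlets at several azimuths, axis (506.5,180)
for cam_,o,off,sc in((q,(350,140),0,4.5),(p,(230,135),450,4.5)):
  for a in(5,8,11,14,17):
    c=np.array([np.cos(np.radians(a)),np.sin(np.radians(a))])
    X=np.r_[np.array([506.5,180])+60*c,104.7]; Y=np.r_[np.array([506.5,180])+130*c,105]
    print(a,[(x[0]-o[0])*sc+off for x in pix(cam_,[X,Y])],[(x[1]-o[1])*sc for x in pix(cam_,[X,Y])])
E
```

```text
S [512.64178562 177.74917522] [566.60460276 190.95394691] [637.35989177 205.71781335] [639.26704336 204.15269367]
 mouth (np.float64(13.8), np.float64(55.6)) notch (np.float64(12.6), np.float64(127.8)) foot (np.float64(11.8), np.float64(129.3))
 mouth (np.float64(10.3), np.float64(61.1)) notch (np.float64(11.1), np.float64(133.4)) foot (np.float64(10.3), np.float64(134.9))
T [505.90566343 178.87434421] [567.04181223 188.65300924] [641.98625824 205.33388176] [634.46131767 203.74197316]
 mouth (np.float64(9.1), np.float64(61.9)) notch (np.float64(11.0), np.float64(138.6)) foot (np.float64(10.9), np.float64(130.9))
 mouth (np.float64(8.1), np.float64(61.2)) notch (np.float64(10.6), np.float64(137.8)) foot (np.float64(10.5), np.float64(130.1))
barrel T (np.float64(8.4), np.float64(34.5))
5 [np.float64(189.08831899588782), np.float64(317.2804014887095)] [np.float64(187.77562795038295), np.float64(283.37294971861456)]
8 [np.float64(194.75988099911854), np.float64(329.7415397417499)] [np.float64(184.98829256129181), np.float64(276.47216864003155)]
11 [np.float64(200.10980298315036), np.floa
[... 298 characters left out ...]
175.52634343464354), np.float64(253.34299774921482)]
5 [np.float64(587.7332909117071), np.float64(574.9574306073521)] [np.float64(227.52790797358938), np.float64(75.62661506692226)]
8 [np.float64(580.6675220502623), np.float64(559.8773983198168)] [np.float64(228.47683896114344), np.float64(77.63015160203673)]
11 [np.float64(573.6498905247346), np.float64(544.8955702344698)] [np.float64(229.78545609027978), np.float64(80.38985334995455)]
14 [np.float64(566.6988764055646), np.float64(530.0495679595565)] [np.float64(231.45042721275632), np.float64(83.89930105024779)]
17 [np.float64(559.8328053427783), np.float64(515.3767643512983)] [np.float64(233.46751872120183), np.float64(88.15035920482953)]
```

```bash
python3 -c "
from h import *
print(env.close_job())"
```

```text
the job is handed in; nothing more can be done
None
```

I gripped the brass elbow on its flats, screwed it about 66° clockwise until its outlet pointed at the saddle, then let go. The arm backed clear and I handed the job in at about 11 s.

**Last checks:**

| Source | Outlet direction | Saddle direction |
|---|---|---|
| Top camera | 8–9° | 10.5–11° |
| Scene camera | 10–14° | 10–12.5° |
| Tool yaw before release | 8.9° | not measured |

- **Aim:** the views disagree by a few degrees. My best estimate is that the outlet points at the notch to within about 2°, possibly 1–2° past it.
- **Partway disagreement:** during the turn, the camera put the outlet about 3° behind the tool's own reading. By the last check, with the gripper clear, most views agreed closely with the tool.
- **Rest of the scene:** I did not go near the tee or touch the green and pink look-alikes. The wrist force read about 3 N at most after each move.

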